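# Stack the kit totes turned end for end

## Robot

A 6-joint arm with a two-finger parallel gripper is mounted at the origin on the work surface. World frame = base frame: x ahead of the robot, y to its left, z up, the work surface at z = 0. Lengths are in m, angles in degrees, forces in N, time in s.
With the tool pointing down it reaches from about 0.325 to 0.775 m from the base axis. Payload 5.5 kg.
Tool frame: the origin (TCP) lies at the centre of the arm's flange, where the gripper is bolted on; the fingertips stand 182 mm ahead of it and the grasp point (between the pads) lies 163 mm ahead of it; z points along the fingers, y is the line along which they close (so a half turn about z gives the same grasp; the last joint's range is limited). The gripper opens to 88 mm and grips with 3 to 60 N. Pads are 20 mm wide; open, the fingers measure 115 mm over their backs; the gripper's body (75 mm by 178 mm) begins 61 mm behind the grasp point.
Start: joints at [70.09, 5.22, 70.514, -0, 104.267, -3.249], TCP at [0.172, 0.575, 0.405] pointing down, gripper open.
Joint ranges: [-164.24, 164.24], [-49.07, 125.15], [9.68, 141.18], [-86.29, 266.29], [3.28, 154.24], [-151.56, 151.56]. Speed limits (degrees/s): [147.25, 147.25, 172.46, 180, 180, 180].

## Interface

Orientations are given as [roll, pitch, yaw] about the fixed x, y, z axes, in that order (R = Rz(yaw) Ry(pitch) Rx(roll)).
In Python, from station import r gives the robot as it stands. The module is installed in compiled form; this text tells all that it offers. Calls block until the motion is done:
- r.reach(position, orientation): joint-space move of the TCP to a pose.
- r.servo_line(position, rotation=None, speed=0.15): straight line of the TCP; rotation=None keeps the orientation; speed is the mean speed in m/s.
- r.move_joints(angles): joint-space move.
- r.let_go() and r.grab(squeeze=None): open the fingers fully, or close them until they stop; squeeze is the grip in N (None keeps the last).
- r.wait(seconds).
- r.inverse_kinematics(position, orientation): joint angles nearest the present ones, or None.
- r.sense(): the state.
- r.snapshot(name): name is "scene" or "top" or "wrist"; returns a dict with "frame" (400x640x3 uint8, red, green, blue), "fx", "fy", "cx", "cy" (pixels), "R" (3x3) and "t" (3): a world point X has camera coordinates R X + t. Camera axes: x right, y down, z forward; pixel columns grow to the right and rows downward; lengths in m; the calibration is good to about 2 mm. A picture is of the moment at which its call begins. There is no depth.
A pose or a line that the arm cannot do raises r.IKError and nothing moves.
- r.hand_in(): hands the job in; it is judged then, once.
The state is a dict: "clock": time; "joints": joint angles; "joint_vel": joint speeds; "joint_torque": joint torques, N m; "tcp_pos": TCP position; "orientation": TCP orientation; "contact_force": force on the tool from outside, world axes, zero at the start; "torque": the same for the moment, N m; "opening": finger opening in m; "gripper_force": force on a finger pad.
Only numpy, scipy, OpenCV 4.12 (cv2) and the standard library are available. Lean on these libraries where they do the work, as an engineer would, in place of code of your own. Each camera call takes 0.05 s, during which the arm holds its last target. There are 200 camera calls.

## Task

Stack the three grey parts totes on the low steel base: the deep one with the steel rings at the bottom inside the base's rim, the middle-height one with the brass knobs on it, the shallow one with the lenses on top, then put the cover on, fully seated. Turn each tote end for end against the one below it, so that its finger tab is at the other end and it stands on the ledges under the rim instead of nesting down onto the parts. Keep the totes level, set everything down without letting it fall, and leave the glue gun, the screwdriver and the eyepiece where they are.

Things in the scene. Friction and masses are not known exactly. Their poses are not given: they have to be found in the camera images.
- deep: Open grey plastic tote 56 mm tall, two steel rings (32 mm across) in dark foam inside. Rim 130 x 64 mm (x by y) with a flat vertical skirt 16 mm deep: grip across its 64 mm. Tapers to a 104 x 40 mm floor. A finger tab sticks out 12 mm from the -x end of the rim. 0.4 kg. Origin: centre of the underside; z up, x lengthwise away from the tab. Stands on the base either way round.
- middle: Tote like the deep one (same footprint, rim, tab, origin, axes) but 44 mm tall, with three brass knobs (17 mm) in foam; 0.26 kg. Tab at the other end from the tab below, its feet stand on three ledges 6 mm under the deep tote's rim: underside 50 mm above the deep one's, 6 mm of play all round. The same way round it nests some 20 mm deeper onto the parts.
- shallow: Tote like the deep one (same footprint, rim, tab, origin, axes) but 34 mm tall, with three lenses in black cells (20 mm) in foam; 0.17 kg. Tab at the other end from the middle tote's, it stands on ledges 6 mm under that rim: underside 38 mm above the middle one's, 6 mm of play all round. The same way round it nests some 12 mm deeper.
- cover: Flat grey cover: plate 130 x 64 x 3 mm, under it a plug 104 x 40 x 5 mm, on it an upright grip rib 56 (x) x 14 (y) x 24 mm; 32 mm tall in all, plate top at 8 mm. Pinch the rib across y. Seats either way round, plate on the rim, plug inside: underside 29 mm above the shallow tote's, 6 mm of play. Origin: centre of the plug's underside; z up, x lengthwise. 0.07 kg.
- base: Low dark steel base for the stack, 130 x 66 mm, fixed to the bench: floor 4 mm thick inside an upstanding rim 10 mm tall and 5 mm wide (inside 120 x 56 mm). The deep tote stands on its floor with its length along x, 8 mm of play all round, underside 4 mm above the base's. Origin: centre of the underside; z up, x along the length.
- glue_gun: Bystander: dark green hot-glue gun lying on its side, about 220 x 140 x 44 mm. Origin: under the middle of its barrel.
- screwdriver: Bystander: screwdriver 170 mm long lying flat. Origin: near its middle, on the bench; x along it.
- eyepiece: Bystander: eyepiece standing upright on its narrow steel barrel, black head, 38 mm across, 64 mm tall. Origin: centre of the underside.
Not all that is in view belongs to the job. Leave any orange or red look-alike of the shallow alone.

How it is judged:
By the outcome, as a careful person would: the job done as asked, in the order asked, and still so for the second after the job is handed in, with the robot touching nothing.
It also fails if it takes over 99 s, if anything falls off the work surface, if the arm or the gripper's body presses on something with over 40 N, if the wrist force passes 120 N, or if a joint passes its speed limit or range.

## Working session

There is one attempt and no reset: what is moved stays moved. The work goes in short steps, each a Python script; the robot and the scene stay as the last script left them, time stands still between calls to the robot, and variables do not carry over. Pictures are saved under pics/ and viewed, at most 14 in all, crops included, and the job is handed in when it is done.

```bash
mkdir -p pics
python3 - <<'E'
from station import r
import cv2,numpy as np
for n in("scene","top"):
    s=r.snapshot(n);cv2.imwrite(f"pics/{n}0.png",s["frame"][:,:,::-1])
    print(n,s["fx"],s["cx"],s["cy"],np.round(s["R"],3).tolist(),np.round(s["t"],3), (-np.array(s["R"]).T@s["t"]).round(3))
print(r.sense())
E
```

```text
scene 500.9673945454552 314.67123838820015 202.15102289792762 [[0.482, 0.876, 0.005], [0.679, -0.37, -0.634], [-0.554, 0.309, -0.773]] [-0.248 -0.315  1.641] [ 1.242 -0.406  1.07 ]
top 452.45620212884825 324.67325008502013 200.3336345053743 [[-0.008, -1.0, 0.012], [-0.993, 0.007, -0.115], [0.115, -0.013, -0.993]] [-0.02   0.528  1.452] [ 0.358 -0.004  1.503]
{'clock': 0.1, 'joints': array([ 7.00889008e+01,  5.25863183e+00,  7.05730473e+01,  4.05295821e-04,
        1.04268432e+02, -3.24939608e+00]), 'joint_vel': array([ 0.04214525, -0.16275184, -0.12793897,  0.04519106,  0.03386615,
       -0.00257779]), 'joint_torque': array([ 1.80155443e-03, -4.47855520e+01, -4.07569170e+01,  6.99375244e-02,
        2.84854823e-02, -9.32230523e-05]), 'tcp_pos': array([0.17205719, 0.57485366, 0.40364044]), 'orientation': array([-1.79900072e+02, -6.06683677e-03,  1.63338391e+02]), 'contact_force': array([-0.91023193, -0.40112948,  0.35337711]), 'torque': array([ 0.03148373, -0.0084926 , -0.0123301 ]), 'gripper_force': 0.0, 'opening': 0.08794279265771161}
```

View pics/scene0.png

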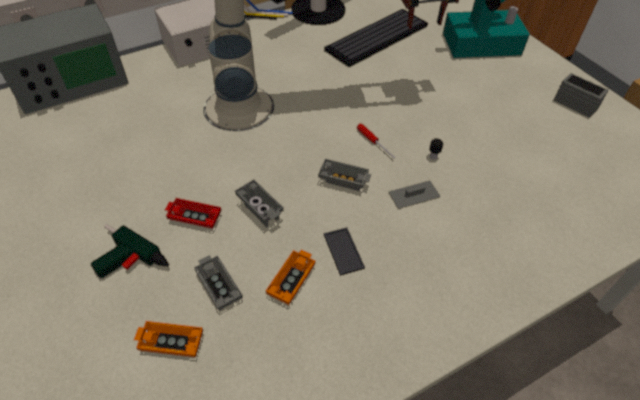

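View pics/top0.png

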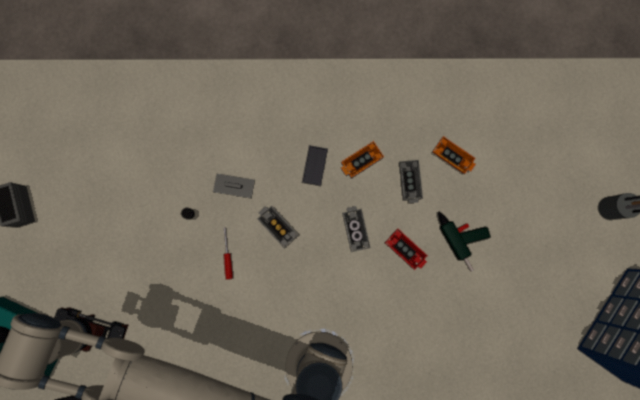

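The scene shows orange trays at scene (291,277) and (170,340), a red one at (193,213), and grey ones with rings (260,204), knobs (344,175) and lenses (218,282). The cover is at (414,194) and the base at (344,251). In the top view the shallow candidates are orange (362,159), orange (454,154), red (407,249) and grey (411,180). The grey one at (411,180) fits, because it is the only grey tote with lenses. I'll confirm it in a crop.

Run:
```python
import cv2
i=cv2.imread("pics/top0.png")[130:290,200:470]
cv2.imwrite("pics/crop.png",cv2.resize(i,None,fx=2.95,fy=2.95,interpolation=cv2.INTER_CUBIC))
```

```text
(no output)
```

View pics/crop.png

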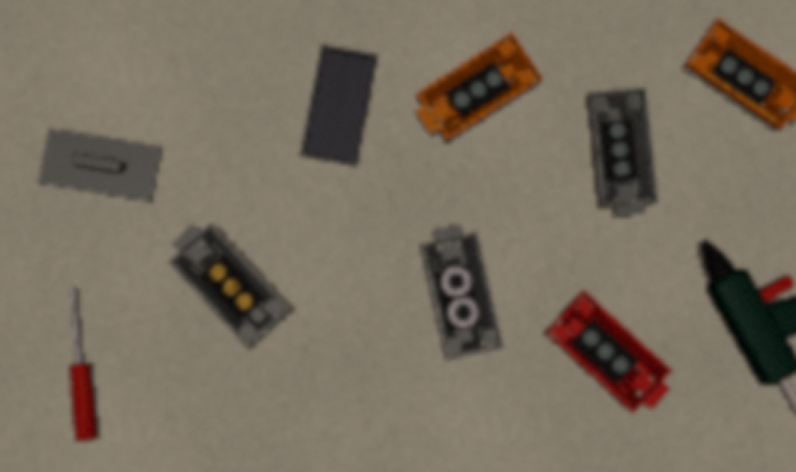

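The grey lens tote at crop (620,152) is confirmed as the shallow one, with its tab at the lower end. The deep tote's tab is at its upper end and the middle tote's is at its upper left. The base (340,105) runs roughly along x. Next I'll look closer with the wrist camera.

```bash
cat > h.py <<'E'
from station import r
import cv2,numpy as np,json
def snap(n,f):
    s=r.snapshot(n);cv2.imwrite(f"pics/{f}.png",s["frame"][:,:,::-1])
    json.dump({k:np.asarray(s[k]).tolist() for k in("fx","fy","cx","cy","R","t")},open(f"pics/{f}.json","w"));return s
def cam(f):
    c=json.load(open(f"pics/{f}.json"));return np.array([[c["fx"],0,c["cx"]],[0,c["fy"],c["cy"]],[0,0,1]]),np.array(c["R"]),np.array(c["t"])
def onplane(f,uv,z):
    K,R,t=cam(f);d=(R.T@np.linalg.inv(K)@np.c_[np.atleast_2d(uv),np.ones(len(np.atleast_2d(uv)))].T).T;o=-R.T@t
    return o+d*((z-o[2])/d[:,2])[:,None]
def tri(f1,p1,f2,p2):
    P=[];
    for f in(f1,f2):
        K,R,t=cam(f);P.append(K@np.c_[R,t])
    X=cv2.triangulatePoints(P[0],P[1],np.array(p1,float).T,np.array(p2,float).T);return (X[:3]/X[3]).T
def proj(f,X):
    K,R,t=cam(f);p=(K@(R@np.atleast_2d(X).T+t[:,None])).T;return p[:,:2]/p[:,2:]
E
python3 - <<'E'
from h import *
snap("top","T");
print(onplane("T",[(356,229),(278,226),(411,180),(234,186),(315,165)],.03).round(3))
s0=r.sense()["clock"]
for i,p in enumerate([(.40,.06,.50),(.46,.06,.50),(.44,-.10,.50),(.44,.17,.50)]):
    try:
        r.reach(p,[180,0,90]);s=snap("wrist",f"w{i}");R=np.array(s["R"]);print(i,s["fx"],(-R.T@s["t"]).round(3),R.round(2).tolist())
    except r.IKError as e: print(i,e)
print(r.sense()["clock"],r.sense()["joints"].round(1))
E
```

```text
[[ 0.434 -0.125  0.03 ]
 [ 0.445  0.129  0.03 ]
 [ 0.594 -0.309  0.03 ]
 [ 0.578  0.274  0.03 ]
 [ 0.646  0.007  0.03 ]]
0 355.7333904345765 [0.4   0.145 0.48 ] [[1.0, 0.0, 0.0], [0.0, -0.95, 0.31], [0.0, -0.31, -0.95]]
1 355.7333904345765 [0.461 0.145 0.479] [[1.0, 0.0, -0.0], [0.0, -0.95, 0.31], [-0.0, -0.31, -0.95]]
2 355.7333904345765 [ 0.439 -0.014  0.481] [[1.0, -0.0, 0.0], [-0.0, -0.95, 0.31], [0.0, -0.31, -0.95]]
3 355.7333904345765 [0.44  0.255 0.481] [[1.0, -0.0, 0.0], [-0.0, -0.95, 0.31], [0.0, -0.31, -0.95]]
4.4833 [ 16.9 -12.   77.2  -0.  114.7  17. ]
```

Run:
```python
from h import *
for i,p in enumerate([(.59,-.10,.45),(.59,.08,.45)]):
    r.reach(p,[180,0,0]);r.wait(.3);s=snap("wrist",f"v{i}");R=np.array(s["R"]);print(i,(-R.T@s["t"]).round(3),R.round(2).tolist())
    im=cv2.imread(f"pics/v{i}.png");cv2.imwrite(f"pics/v{i}b.png",cv2.resize(im,(800,500),interpolation=cv2.INTER_CUBIC))
print(r.sense()["clock"],r.sense()["joints"].round(1))
```

```text
0 [ 0.674 -0.099  0.431] [[0.0, -1.0, 0.0], [-0.95, -0.0, 0.31], [-0.31, -0.0, -0.95]]
1 [0.675 0.079 0.431] [[-0.0, -1.0, 0.0], [-0.95, 0.0, 0.31], [-0.31, -0.0, -0.95]]
7.125 [  4.3   5.3  65.8  -0.  108.9  94.4]
```

View pics/v0b.png

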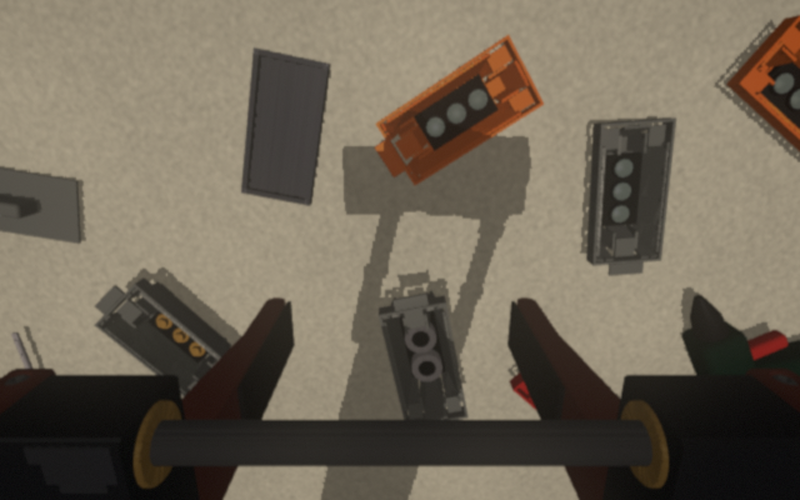

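View pics/v1b.png

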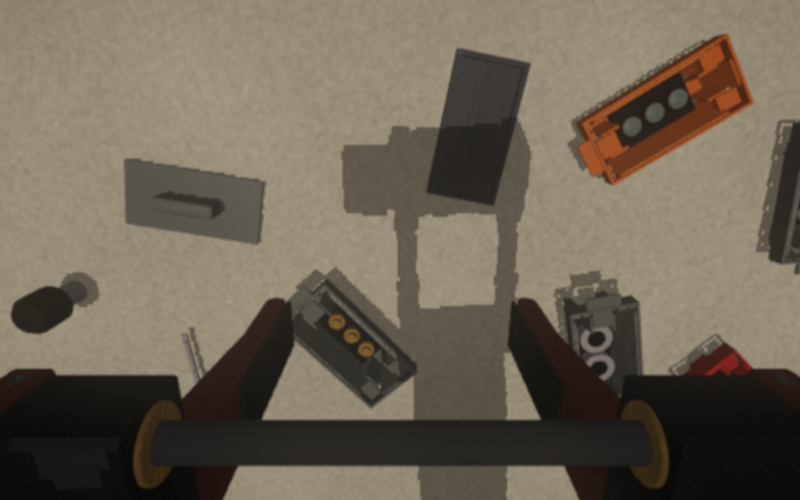

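v0 and v1 show all the parts, but the gripper hides the lower third of each image. I'll take two closer wrist views per item, tiled into single pictures.

Run:
```python
from h import *
O=dict(shallow=(.594,-.309,.03),deep=(.434,-.125,.05),base=(.646,.007,.01),middle=(.445,.129,.04),cover=(.578,.274,.01))
cells={}
for n,p in O.items():
    for k,dy in enumerate((-.05,.05)):
        try:r.reach((p[0]-.025,p[1]+dy,.40),[180,0,0])
        except r.IKError: print(n,k,"IK");continue
        r.wait(.2);f=f"{n}{k}";snap("wrist",f)
        u,v=proj(f,p)[0];u0,v0=int(u-90),max(0,int(v-90));c=json.load(open(f"pics/{f}.json"));c["crop"]=[u0,v0];json.dump(c,open(f"pics/{f}.json","w"))
        im=cv2.imread(f"pics/{f}.png")[v0:v0+180,u0:u0+180]
        cells[n,k]=cv2.convertScaleAbs(cv2.resize(im,(266,266),interpolation=cv2.INTER_CUBIC),alpha=1.5)
print(r.sense()["clock"],cells.keys())
for j,g in enumerate((["deep","middle","shallow"],["base","cover"])):
    cv2.imwrite(f"pics/t{j}.png",np.vstack([np.hstack([cells[n,k] for n in g]) for k in(0,1)]))
```

```text
16.725 dict_keys([('shallow', 0), ('shallow', 1), ('deep', 0), ('deep', 1), ('base', 0), ('base', 1), ('middle', 0), ('middle', 1), ('cover', 0), ('cover', 1)])
```

View pics/t0.png

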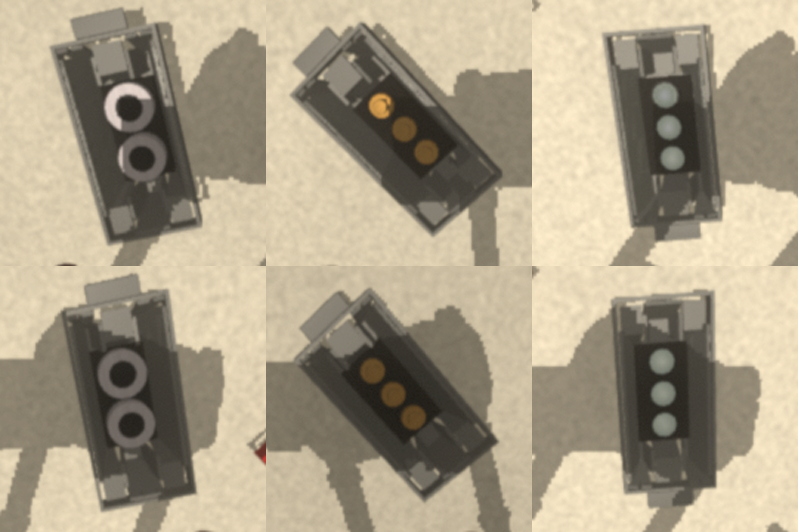

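View pics/t1.png

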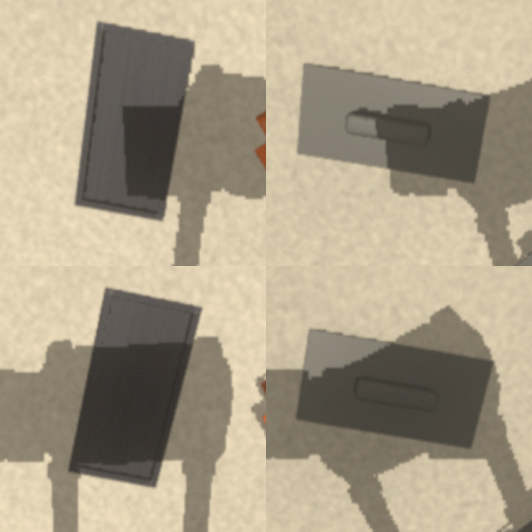

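The tiles show all five outlines clearly, with four rim corners per item in both views. I'll fit each pose from them.

```bash
cat > fit.py <<'E'
from h import *
from scipy.optimize import least_squares
S=[[1,1],[1,-1],[-1,-1],[-1,1]]
P=dict( # corners in order (+L,+W),(+L,-W),(-L,-W),(-L,+W), tile pixels, two views
deep=([(201,223),(109,242),(52,47),(156,24)],[(195,226),(101,243),(64,45),(167,25)]),
middle=([(235,175),(167,235),(25,94),(98,23)],[(231,174),(159,233),(28,95),(105,24)]),
shallow=([(72,34),(176,26),(189,219),(101,227)],[(80,34),(182,25),(184,221),(93,226)]),
base=([(99,22),(195,42),(164,219),(76,205)],[(106,22),(202,42),(155,221),(69,205)]),
cover=([(223,96),(208,182),(32,154),(38,64)],[(226,95),(206,181),(30,153),(44,63)]))
out={}
for n,(a,b) in P.items():
    L,W=.065,.033 if n=="base" else .032
    uv=[(np.array(q)+.5)*180/266-.5+json.load(open(f"pics/{n}{k}.json"))["crop"] for k,q in enumerate((a,b))]
    X=tri(n+"0",uv[0],n+"1",uv[1]);m=X.mean(0);d=X[0]+X[1]-X[2]-X[3]
    def mod(p):
        c,s=np.cos(p[3]),np.sin(p[3]);q=np.array(S)*[L,W];return np.c_[p[0]+c*q[:,0]-s*q[:,1],p[1]+s*q[:,0]+c*q[:,1],np.full(4,p[2])]
    f=lambda p:np.concatenate([(proj(n+str(k),mod(p))-uv[k]).ravel() for k in(0,1)])
    s=least_squares(f,[*m,np.arctan2(d[1],d[0])]);p=s.x
    print(n,"xyz",p[:3].round(4),"yaw",np.degrees(p[3]).round(2),"rms px",np.sqrt((s.fun**2).mean()).round(2),"free L,W",(np.linalg.norm(d[:2])/2).round(4),np.linalg.norm((X[0]+X[3]-X[1]-X[2])/2).round(4),"z",X[:,2].round(3))
    out[n]=[*p[:3],np.degrees(p[3])]
json.dump(out,open("poses.json","w"))
E
python3 fit.py
```

```text
deep xyz [ 0.4301 -0.1235  0.0503] yaw -168.5 rms px 0.73 free L,W 0.1283 0.0627 z [0.054 0.053 0.057 0.051]
middle xyz [0.4437 0.1295 0.0388] yaw -137.75 rms px 0.78 free L,W 0.1278 0.063 z [0.042 0.045 0.042 0.037]
shallow xyz [ 0.5955 -0.3094  0.0296] yaw 4.22 rms px 0.64 free L,W 0.129 0.0644 z [0.03  0.023 0.035 0.029]
base xyz [0.6505 0.0083 0.0063] yaw -11.06 rms px 0.29 free L,W 0.1303 0.0661 z [0.005 0.008 0.004 0.007]
cover xyz [0.5835 0.2794 0.0051] yaw -99.5 rms px 0.49 free L,W 0.1287 0.0626 z [0.007 0.012 0.006 0.008]
```

```bash
sed -i 's/    s=least_squares(f,.*/&;H=dict(deep=.056,middle=.044,shallow=.034,base=.010,cover=.008)[n];s2=least_squares(lambda q:f([q[0],q[1],H,q[2]]),[p[0],p[1],p[3]])/; s/    out\[n\]=.*/    q=s2.x;out[n]=[q[0],q[1],H,np.degrees(q[2])];print("   fixed z",np.round(out[n],4),np.sqrt((s2.fun**2).mean()).round(2))/' fit.py; python3 fit.py | grep fixed
cat >> h.py <<'E'
G=.163
def near(yaw):  # equivalent half turns inside the last joint's range
    return yaw
def st(tag):
    s=r.sense();print(tag,"t",round(s["clock"],1),"pos",s["tcp_pos"].round(4),"rpy",s["orientation"].round(1),"F",s["contact_force"].round(1),"open",round(s["opening"],4),"grip",round(s["gripper_force"],1))
def pick(x,y,zg,yaw,sq,carry=.40):
    r.let_go();r.reach((x,y,zg+G+.08),[180,0,yaw]);r.servo_line((x,y,zg+G),speed=.08)
    r.grab(sq);st("gripped");r.servo_line((x,y,zg+G+.02),speed=.05);r.servo_line((x,y,carry),speed=.2);r.wait(.2);st("lifted")
def place(x,y,zg,yaw,hi=.08):
    """zg: expected height of the grasp point; feel for contact from 4 mm above."""
    r.reach((x,y,zg+G+hi),[180,0,yaw]);r.servo_line((x,y,zg+G+.015),speed=.12);r.servo_line((x,y,zg+G+.005),speed=.03)
    r.wait(.3);f0=r.sense()["contact_force"][2];st("above")
    for d in np.arange(.004,-.0061,-.001):
        r.servo_line((x,y,zg+G+d),speed=.02);f=r.sense()["contact_force"][2]
        if f-f0>2.5:break
    print("contact at",round(d,4),"dF",round(f-f0,1));return d
def release(x,y,up=.10):
    r.let_go();r.wait(.2);st("released");z=r.sense()["tcp_pos"][2];r.servo_line((x,y,z+.03),speed=.06);r.servo_line((x,y,z+up),speed=.2)
E
sed -i '/^def near/,+1d' h.py
```

```text
fixed z [ 4.309000e-01 -1.236000e-01  5.600000e-02 -1.685098e+02] 1.37
   fixed z [ 4.444000e-01  1.295000e-01  4.400000e-02 -1.377588e+02] 1.26
   fixed z [ 0.5961 -0.3094  0.034   4.2221] 1.02
   fixed z [ 6.50900e-01  8.30000e-03  1.00000e-02 -1.10571e+01] 0.67
   fixed z [ 5.83800e-01  2.79400e-01  8.00000e-03 -9.95034e+01] 0.67
```

Run:
```python
from h import *
p=json.load(open("poses.json"));b=p["base"];d=p["deep"]
pick(d[0],d[1],.052,d[3]+180,25)
if r.sense()["opening"]>.055:
    place(b[0],b[1],.056,b[3]+180); st("down")
```

```text
gripped t 20.3 pos [ 0.4309 -0.1235  0.2153] rpy [-180.    -0.    11.5] F [-0.4  0.8  1.9] open 0.0638 grip 25.0
lifted t 22.1 pos [ 0.4308 -0.1236  0.3986] rpy [-1.799e+02  1.000e-01  1.150e+01] F [ 0.2 -0.3 -3.6] open 0.0638 grip 25.0
above t 25.6 pos [0.651  0.0083 0.2242] rpy [180.    0.  168.9] F [ 0.1  0.6 -2.5] open 0.0638 grip 25.0
contact at -0.001 dF 8.2
down t 27.1 pos [0.651  0.0083 0.2193] rpy [1.800e+02 1.000e-01 1.689e+02] F [-2.8 -0.8  5.7] open 0.0637 grip 25.0
```

Run:
```python
from h import *
p=json.load(open("poses.json"));b=p["base"];m=p["middle"]
release(b[0],b[1],.18);s=snap("wrist","d0")
pick(m[0],m[1],.040,m[3]+180,20)
im=cv2.imread("pics/d0.png");u,v=proj("d0",(b[0],b[1],.05))[0].astype(int);print(u,v)
X=np.array([[b[0],b[1],0]]*4)
for H,W,L,c in((.060,.032,.065,(0,255,0)),(.010,.033,.065,(0,0,255))):
    a=np.radians(b[3]);q=np.array([[L,W],[L,-W],[-L,-W],[-L,W]])@np.array([[np.cos(a),np.sin(a)],[-np.sin(a),np.cos(a)]])
    cv2.polylines(im,[np.round(proj("d0",np.c_[q+b[:2],np.full(4,H)])).astype(int)],True,c,1)
cv2.imwrite("pics/d0b.png",cv2.resize(im,(800,500),interpolation=cv2.INTER_CUBIC))
```

```text
released t 27.9 pos [0.6509 0.0083 0.218 ] rpy [180.    0.  168.9] F [-0.6 -0.8  0.5] open 0.0884 grip 0.0
gripped t 33.5 pos [0.4445 0.1296 0.2033] rpy [-180.    -0.    42.2] F [-1.4  1.2  2.1] open 0.0638 grip 20.0
lifted t 35.2 pos [0.4444 0.1294 0.3986] rpy [-1.799e+02  1.000e-01  4.220e+01] F [ 0.4  0.6 -3.4] open 0.0641 grip 20.0
320 177
```

View pics/d0b.png

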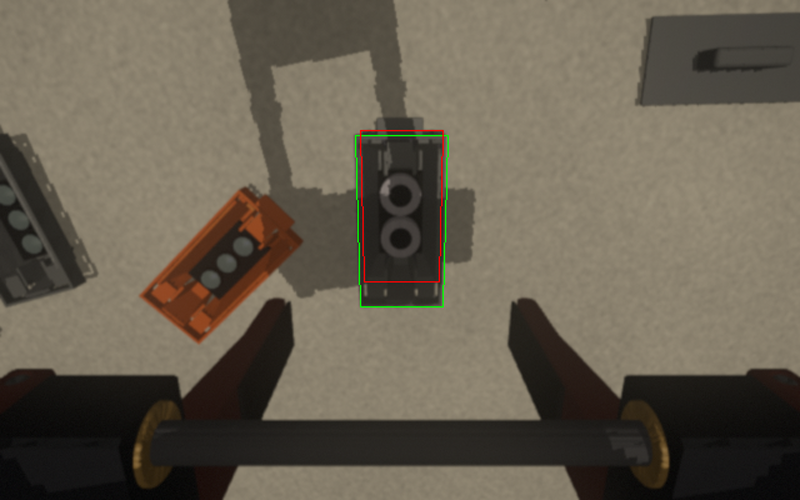

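The deep tote sits level on the base at (400,220), within the predicted outline, tab toward -x. The middle tote is gripped, so I'll place it next with its tab toward +x.

Run:
```python
from h import *
p=json.load(open("poses.json"));b=p["base"]
d=place(b[0],b[1],.094,b[3]);st("down")
if abs(d)<.004:
    release(b[0],b[1],.15);s=snap("wrist","m0")
    im=cv2.imread("pics/m0.png")
    for H,c in((.098,(0,255,0)),(.060,(0,0,255))):
        a=np.radians(b[3]);q=np.array([[.065,.032],[.065,-.032],[-.065,-.032],[-.065,.032]])@np.array([[np.cos(a),np.sin(a)],[-np.sin(a),np.cos(a)]])
        cv2.polylines(im,[np.round(proj("m0",np.c_[q+b[:2],np.full(4,H)])).astype(int)],True,c,1)
    cv2.imwrite("pics/m0b.png",im[20:320,120:520].repeat(2,0).repeat(2,1))
```

```text
above t 37.7 pos [0.651  0.0083 0.2622] rpy [-180.    -0.   -11.1] F [ 0.5 -0.3 -2.3] open 0.0638 grip 20.0
contact at -0.001 dF 7.1
down t 39.2 pos [0.6509 0.0083 0.2573] rpy [-1.80e+02 -1.00e-01 -1.11e+01] F [-2.5 -0.   4.8] open 0.0638 grip 20.0
released t 40.0 pos [0.6509 0.0083 0.256 ] rpy [-180.    -0.   -11.1] F [-0.   0.9 -1.1] open 0.0882 grip 0.0
```

View pics/m0b.png

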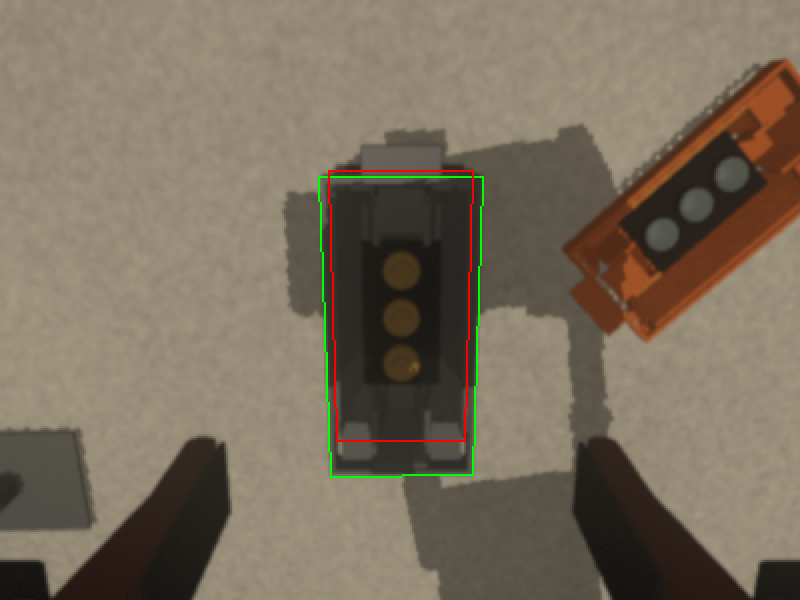

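The middle tote at (400,320) stands on the ledges at the predicted height, with its tab toward +x. Next is the grey shallow tote.

Run:
```python
from h import *
p=json.load(open("poses.json"));b=p["base"];s=p["shallow"]
pick(s[0],s[1],.030,s[3],18)
if r.sense()["opening"]>.055:
    d=place(b[0],b[1],.122,b[3]);st("down")
    if abs(d)<.004:
        release(b[0],b[1],.13);snap("wrist","s0")
        im=cv2.imread("pics/s0.png")
        for H,c in((.126,(0,255,0)),(.098,(0,0,255))):
            a=np.radians(b[3]);q=np.array([[.065,.032],[.065,-.032],[-.065,-.032],[-.065,.032]])@np.array([[np.cos(a),np.sin(a)],[-np.sin(a),np.cos(a)]])
            cv2.polylines(im,[np.round(proj("s0",np.c_[q+b[:2],np.full(4,H)])).astype(int)],True,c,1)
        cv2.imwrite("pics/s0b.png",im[20:320,120:520].repeat(2,0).repeat(2,1))
```

```text
gripped t 44.6 pos [ 0.5961 -0.3093  0.1933] rpy [-180.    -0.     4.2] F [-0.5  0.6  1.9] open 0.0638 grip 18.0
lifted t 46.4 pos [ 0.5961 -0.3094  0.3983] rpy [-1.799e+02  1.000e-01  4.200e+00] F [-0.4  0.6 -1.9] open 0.0639 grip 18.0
above t 49.1 pos [0.6509 0.0083 0.2902] rpy [-180.    -0.   -11.1] F [-1.   0.1 -1.4] open 0.0636 grip 18.0
contact at -0.001 dF 5.8
down t 50.6 pos [0.6509 0.0083 0.2853] rpy [-1.80e+02 -1.00e-01 -1.11e+01] F [-2.1 -0.1  4.3] open 0.064 grip 18.0
released t 51.4 pos [0.6509 0.0083 0.284 ] rpy [-180.     0.   -11.1] F [-0.5 -0.   0.8] open 0.0877 grip 0.0
```

View pics/s0b.png

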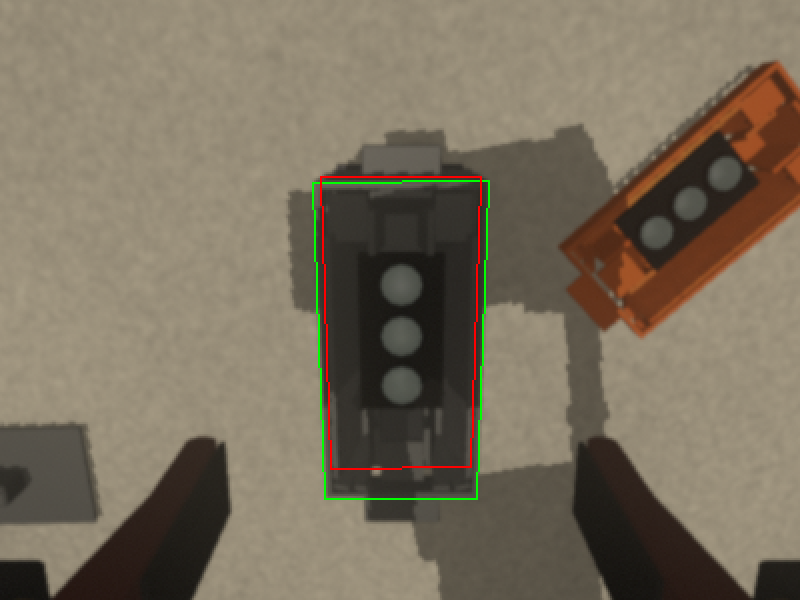

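The shallow tote at (400,335) is on the ledges, tab toward -x, opposite the middle tote's tab. Next is the cover.

Run:
```python
from h import *
p=json.load(open("poses.json"));b=p["base"];c=p["cover"]
pick(c[0],c[1],.0305,c[3]+180,12)
if .010<r.sense()["opening"]<.018:
    d=place(b[0],b[1],.1515,b[3]+180);st("down")
    if abs(d)<.004:
        release(b[0],b[1],.10);r.reach((.45,.05,.45),[180,0,180]);r.wait(.2)
        im=snap("wrist","c0")["frame"];s2=snap("scene","S2")["frame"];t2=snap("top","T2")["frame"];print(r.sense()["clock"])
        u,v=proj("S2",(b[0],b[1],.07))[0].astype(int)
        k=cv2.resize(s2[v-60:v+60,u-64:u+64],(400,375),interpolation=cv2.INTER_CUBIC)
        u,v=proj("c0",(b[0],b[1],.14))[0].astype(int);print(u,v);v0=np.clip(v-94,0,212);u0=np.clip(u-100,0,440)
        w=cv2.resize(im[v0:v0+188,u0:u0+200],(400,375),interpolation=cv2.INTER_CUBIC)
        cv2.imwrite("pics/fin.png",np.hstack([k,w])[:,:,::-1])
        cv2.imwrite("pics/topfin.png",np.vstack([t2[120:290,150:500]]*1).repeat(2,0).repeat(2,1)[:,:,::-1])
```

```text
gripped t 56.5 pos [0.5838 0.2794 0.1935] rpy [180.   -0.   80.5] F [ 0.4 -0.4 -0.9] open 0.0141 grip 12.0
lifted t 58.3 pos [0.5839 0.2794 0.3984] rpy [-1.799e+02  1.000e-01  8.050e+01] F [ 0.6  0.6 -0.5] open 0.0138 grip 12.0
above t 61.5 pos [0.6509 0.0083 0.3197] rpy [180.    0.  168.9] F [ 0.7 -0.1 -1.3] open 0.014 grip 12.0
contact at -0.001 dF 5.0
down t 63.0 pos [0.6508 0.0084 0.3144] rpy [180.    0.  168.9] F [-2.2  0.3  3.7] open 0.0138 grip 12.0
released t 64.4 pos [0.6509 0.0083 0.3135] rpy [-180.     0.   168.9] F [-0.7 -0.1  0.2] open 0.0874 grip 0.0
66.7333
280 376
```

View pics/fin.png

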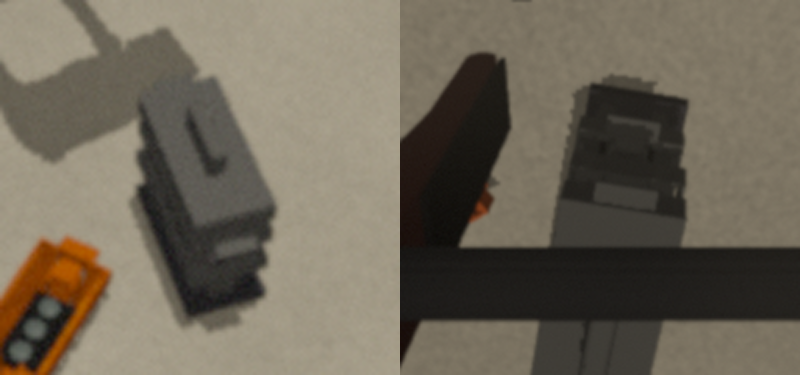

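View pics/topfin.png

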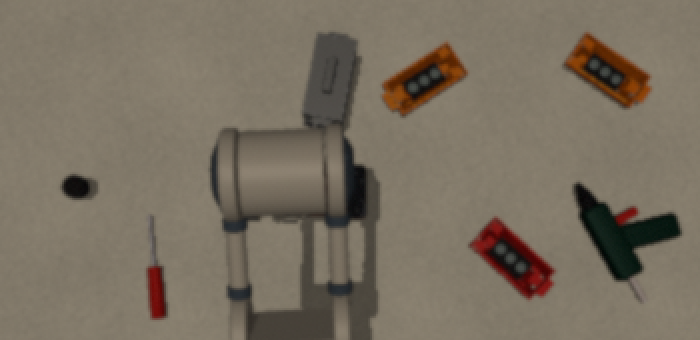

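The left half of the final picture shows a square, level stack with the cover flush on top at (205,145) and the middle tote's tab at (237,247). In the top view the eyepiece, screwdriver, glue gun and look-alikes have not moved. Contact heights matched seated values, so I'm handing in.

```bash
python3 -c "
from station import r
print(r.hand_in())"
```

```text
the job is handed in; nothing more can be done
None
```

The deep, middle and shallow totes are stacked on the base with tabs at alternating ends and the cover seated on top; I handed it in at about 67 s of the 99 s allowed, with the glue gun, screwdriver and eyepiece left in place.

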